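# Key the filter hatch's quarter-turn fastener and hold the hatch shut

## Task

Turn the winged quarter-turn fastener on the rinse-water filter unit's hatch clockwise until it comes to its stop, with the wing in line with the two pointer ribs, so that the key below it matches its slot in the frame. Then press the hatch down until you feel it seat against the frame, and finish with the fingers still holding it pressed shut there: it springs up again when let go. Leave the bottle, the jar and the brush standing or lying where they are.

Things in the scene. Friction and masses are not known exactly. Their poses are not given: they have to be found in the camera images.
- unit: rinse-water filter unit, a fixed grey box 240 x 280 mm and 100 mm high with a steel seat frame 8 mm high on top (frame's upper face 108 mm above the table, outside 172 x 202 mm, centred). Origin: centre of its underside, on the table; z up. Its hatch is hinged along the +y side of the frame and opens on the -y side; the hinge line is parallel to the unit's x axis, at y = +100 mm, z = 108 mm. The unit cannot move.
- hatch (a joint): opening angle of the white hatch panel (180 mm along the unit's x, 200 mm along its y, 8 mm thick) about the hinge line: 0 when seated flat on the frame, 0.10 rad (upper stop) at the start, its free -y edge then standing 20 mm up. A sponge gasket springs it open: at the fastener it takes about 3 N to start it and 6 N to reach the frame, a rigid seat beyond that. With the fastener misaligned its key lands on the frame's key plate and the hatch stops hard at about 0.06 rad.
- fastener (a joint): angle of the quarter-turn fastener: 0 when aligned (wing along the unit's x axis, in line with the two ribs on the hatch), which is also its stop; it starts 0.8 to 1.45 rad anticlockwise of that (seen from above, positive anticlockwise) and turns clockwise to the stop with slight friction (0.06 N m) and stays where left. The key enters its slot within roughly 0.1 rad of 0.
- wing (a point): centre of the fastener's black wing, on the fastener's axis, 165 mm from the hinge line. The wing is an upright bar 44 mm long (the point's x axis), 10 mm thick (its y axis) and 26 mm high (13 mm above and below this point; z is the fastener's axis, square to the hatch). Below the wing is a flat steel disc of 44 mm diameter, 5 mm thick, lying on the hatch, whose upper face is 17 mm below this point.
- press_spot (a point): point on the hatch's upper face, a bare flat area between the fastener and the hinge, 120 mm from the hinge line and 45 mm from the fastener's axis. Axes as the hatch (x along the hinge line, z square to the panel). Pressing here takes about 9 N to reach the frame. Two moulded stiffening ribs 3 mm high run 60 mm to each side of it. Two short pointer ribs (26 x 5 mm, 4 mm high) stand on the hatch 45 mm to either side of the fastener's axis, along the hatch's x.
- bottle: bystander: white squeeze bottle, 60 mm diameter, 170 mm high, standing on the table beyond the hinge side. Origin: centre of its underside.
- jar: bystander: lidded glass jar, 70 mm diameter, 85 mm high, standing on the table at the unit's +x side. Origin: centre of its underside.
- brush: bystander: paint brush 200 mm long lying on the table at the unit's -y side. Origin: underneath the brush, on the table; x along it.

How it is judged:
By the outcome, as a careful person would: the job done as asked, in the order asked, and still so for the second after the job is handed in, while the arm keeps its last pose, push and grip.
It also fails if it takes over 38 s, if anything falls off the work surface, if the arm or the gripper's body presses on something with over 40 N, if the wrist force passes 120 N, or if a joint passes its speed limit or range.

## Robot

A 6-joint arm with a two-finger parallel gripper is mounted at the origin on the work surface. World frame = base frame: x ahead of the robot, y to its left, z up, the work surface at z = 0. Lengths are in m, angles in rad, forces in N, time in s.
With the tool pointing down it reaches from about 0.25 to 0.725 m from the base axis. Payload 4 kg.
Tool frame: the origin (TCP) lies midway between the tips of the shut fingers; the grasp point (between the pads) lies bot.tcp_to_grasp behind it (bot.tcp_to_grasp is the distance from the TCP to the grasp point, in m); z points along the fingers, y is the line along which they close (so a half turn about z gives the same grasp; the last joint's range is limited). The gripper opens to 85 mm and grips with 20 to 120 N. Pads are 22 mm wide; open, the fingers measure 114 mm over their backs; the gripper's body (76 mm by 85 mm) begins 54 mm behind the grasp point. The pads swing forward as they close: fully open they stand 13 mm farther back than shut.
Start: joints at [-1.208, 0.241, 0.005, 1.335, 0, 1.571], TCP at [0.177, -0.467, 0.193] pointing down, gripper open.
Joint ranges: [-2.72, 2.72], [-1.05, 1.87], [-1.09, 1.28], [-1.99, 2.15], [-1.42, 1.44], [-3.14, 3.14]. Speed limits (rad/s): [2.79, 2.79, 3.14, 3.14, 3.14, 3.14].

## Interface

Orientations are given as a unit quaternion [x, y, z, w].
In Python, from workcell import readout, camera, bot gives the robot as it stands. The module is installed in compiled form; this text tells all that it offers.
- The arm moves only by the tool jog_arm, never from a script. Its argument "motion" is a list of rows, each an object of numbers: "x", "y", "z": the shift along the tool's x, y, z in mm; "spin": the turn about the tool's z in degrees; "fingers": the closure, from -1 (fully open) to 1 (shut). A call has 1 to 8 rows; each row is the pose to reach, as a shift and turn from the pose commanded when the call began, along the tool's axes at that moment; what a row does not reach only later rows make up. A row lasts 1/8 s, in which the tool goes at most 62.5 mm and 10.7 degrees, less where a joint would pass 70% of its speed; a pose out of reach is approached as far as the arm can. A call with a gripper value outside its range is refused whole. The fingers move at their own pace and stop on an object; the grip force is fixed at half the most. Time passes only in rows, so rows that repeat a pose let the fingers close. It gives the time, the measured TCP pose, the force, the opening and the grip force at its end, in the units of the state.
- readout.get_obs(): the state, without advancing time (a new reading comes with each control period).
- camera(name): name is "scene" or "side" or "wrist"; returns a dict with "pixels" (384x512x3 uint8, red, green, blue), "K" (3x3 intrinsics, pixels), "rvec" (rotation vector, rad) and "tvec" (3), from world to camera coordinates, as OpenCV has them. Camera axes: x right, y down, z forward; pixel columns grow to the right and rows downward; lengths in m; the calibration is good to about 2 mm. The wrist camera is an equidistant fisheye: a pixel r from the principal point sees the ray r / f radians off the axis. A picture is of the moment at which its call begins. There is no depth.
- bot.job_done(): hands the job in; it is judged then, once.
The state is a dict: "clock": time; "joint_pos": joint angles; "joint_vel": joint speeds; "tau": joint torques, N m; "eef_pos": TCP position; "tool_rot": TCP orientation; "ft_force": force on the tool from outside, world axes, zero at the start; "ft_torque": the same for the moment, N m; "grip_width": finger opening in m; "grasp_force": force on a finger pad.
Only numpy, scipy, OpenCV 4.12 (cv2) and the standard library are available. Lean on these libraries where they do the work, as an engineer would, in place of code of your own. Each camera call takes 0.05 s, during which the arm holds its last target. There are 200 camera calls.

## Working session

There is one attempt and no reset: what is moved stays moved. The work goes in short steps, Python scripts to look and compute and a tool call to move; the robot and the scene stay as the last step left them, time stands still between calls to the robot, and variables do not carry over. Pictures are saved under pics/ and viewed, at most 10 in all, crops included, and the job is handed in when it is done.

Besides the shell and the picture viewer there is one more tool, called after "Call:" in YAML: its name, and indented under it one key for each argument. jog_arm: Moves the arm, as the interface text tells. Its arguments: {"type":"object","properties":{"motion":{"type":"array"}},"required":["motion"]}

```bash
mkdir -p pics; cat > h.py <<'E'
import numpy as np, cv2
from workcell import readout, camera, bot
def shot(n,f):
    c=camera(n); cv2.imwrite('pics/'+f,c['pixels'][:,:,::-1]); np.savez('pics/'+f[:-4]+'.npz',**c); return c
E
python3 - <<'E'
from h import *
a=shot('scene','s1.png');b=shot('side','d1.png')
for c in(a,b): print(c['K'].round(1).tolist(),c['rvec'],c['tvec'])
cv2.imwrite('pics/both.png',cv2.resize(np.vstack([a['pixels'],b['pixels']])[:,:,::-1],(400,600)))
o=readout.get_obs();print(o['eef_pos'],o['tool_rot'],o['grip_width'],bot.tcp_to_grasp)
E
```

```text
[[437.1, 0.0, 252.0], [0.0, 437.1, 192.3], [0.0, 0.0, 1.0]] [ 1.83248808  1.72739987 -0.6688799 ] [-0.11779579 -0.38973201  1.44039532]
[[357.0, 0.0, 256.6], [0.0, 357.0, 193.4], [0.0, 0.0, 1.0]] [ 0.85605723 -2.46073743  1.15993846] [0.5304816  0.28894461 0.76620187]
[ 0.1771992  -0.46684135  0.19198015] [ 9.83593973e-01  1.80393873e-01 -1.75127065e-04 -9.56854655e-04] 0.08551159456440735 0.0187
```

View pics/s1.png

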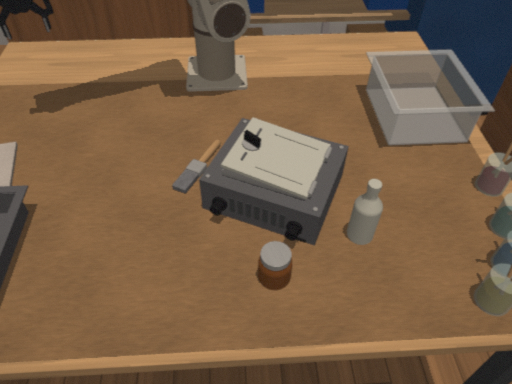

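View pics/d1.png

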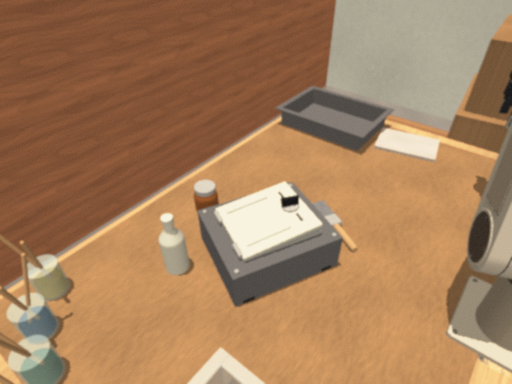

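The scene view shows the unit at about (275,175), with the fastener at (252,140), the brush left, the jar below and the bottle right. The side view has the fastener at (290,203). I'll enlarge both around the hatch.

```bash
python3 - <<'E'
from h import *
a=cv2.imread('pics/s1.png')[105:245,190:360];b=cv2.imread('pics/d1.png')[170:310,185:355]
f=lambda i:cv2.resize(i,(680,560),interpolation=cv2.INTER_CUBIC)
cv2.imwrite('pics/ca.png',f(a));cv2.imwrite('pics/cb.png',f(b))
E
```

```text
(no output)
```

View pics/ca.png

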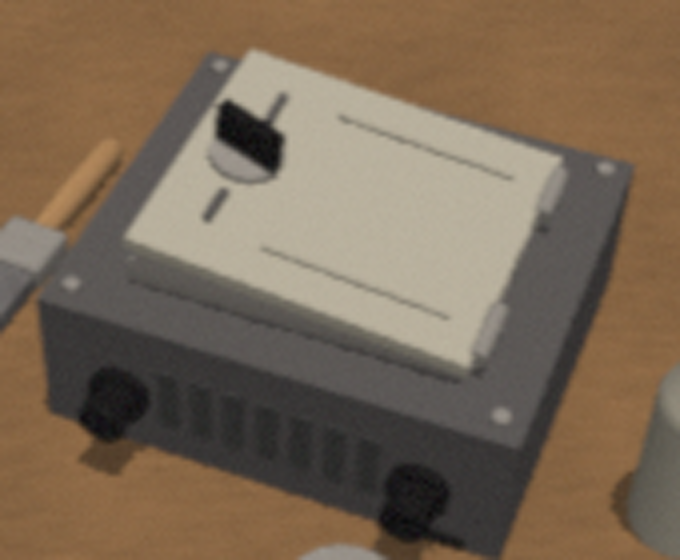

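View pics/cb.png

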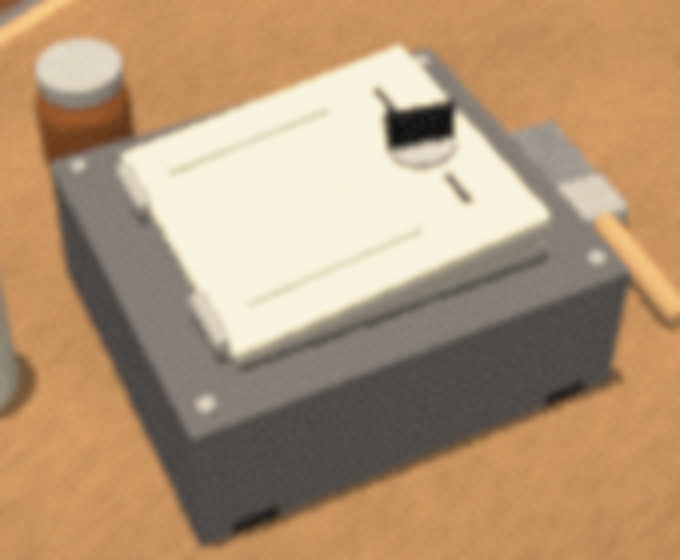

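The crops (4x, offsets (190,105) and (185,170)) show the box corners at scene (208,52), (633,165), (522,447), (40,300). The side corners are (192,437), (628,275), (55,158). The wing centre is at (249,136) in scene and (420,125) in side. The wing stands roughly across the ribs.

```bash
cat >> h.py <<'E'
def cam(f):
    c=np.load(f); R=cv2.Rodrigues(c['rvec'])[0]; return c['K'],R,c['tvec']
def onplane(c,px,z):
    K,R,t=c; C=-R.T@t; d=R.T@np.linalg.solve(K,[px[0],px[1],1]); return C+d*(z-C[2])/d[2]
def tri(c1,p1,c2,p2):
    P=[c[0]@np.c_[c[1],c[2]] for c in(c1,c2)]
    X=cv2.triangulatePoints(P[0],P[1],np.array(p1,float),np.array(p2,float)); return X[:3,0]/X[3,0]
E
python3 - <<'E'
from h import *
A=cam('pics/s1.npz');B=cam('pics/d1.npz')
a=lambda x,y:(190+(x-1.5)/4,105+(y-1.5)/4)
b=lambda x,y:(185+(x-1.5)/4,170+(y-1.5)/4)
S=np.array([onplane(A,a(*p),.1) for p in[(208,52),(633,165),(522,447),(40,300)]])
D=np.array([onplane(B,b(*p),.1) for p in[(628,275),(192,437),(55,158),(432,48)]])
print(S.round(4),D.round(4))
for Q in(S,D):
    ey=Q[1]+Q[2]-Q[0]-Q[3]; ex=Q[2]+Q[3]-Q[0]-Q[1]
    print('c',Q.mean(0),'y',np.linalg.norm(ey)/2,'x',np.linalg.norm(ex)/2,'yaw',np.arctan2(ex[1],ex[0]),np.arctan2(-ey[0],ey[1]))
print('wing',tri(A,a(249,136),B,b(420,125)))
# wing top ends 
for p,q in(((222,98),(284,142)),):print('topS',onplane(A,a(*p),.158),onplane(A,a(*q),.158))
print('topD',onplane(B,b(388,108),.158),onplane(B,b(453,100),.158))
Q=(S+D)/2;ex=Q[2]+Q[3]-Q[0]-Q[1];y=np.arctan2(ex[1],ex[0]);c=Q.mean(0)
R=np.array([[np.cos(y),-np.sin(y)],[np.sin(y),np.cos(y)]])
th=.1;L=np.array([-165,8+22]) # y,z rel hinge
r=165;h=8+5+17
for th in(.1,0):
  yy=100-r*np.cos(th)+h*np.sin(th);zz=108+r*np.sin(th)+h*np.cos(th)
  print(th,'wing pred',c[:2]+R@[0,yy/1000],zz,'press',c[:2]+R@[0,(100-120*np.cos(th)+8*np.sin(th))/1000],108+120*np.sin(th)+8*np.cos(th),'yaw',y)
E
```

```text
[[ 0.3643  0.0691  0.1   ]
 [ 0.4879  0.3194  0.1   ]
 [ 0.7013  0.2165  0.1   ]
 [ 0.5809 -0.0341  0.1   ]] [[ 0.3649  0.0728  0.1   ]
 [ 0.4886  0.3177  0.1   ]
 [ 0.7035  0.2081  0.1   ]
 [ 0.5779 -0.0377  0.1   ]]
c [0.53356307 0.14270861 0.1       ] y 0.27859230628520865 x 0.2384022397312768 yaw -0.4468062500584781 -0.4532784836577745
c [0.53371987 0.14023873 0.1       ] y 0.27517431637244955 x 0.24058165613147856 yaw -0.4753083612827137 -0.4701850157510725
wing [0.50624297 0.08660915 0.14992712]
topS [0.48184038 0.07276381 0.158     ] [0.52217428 0.10542633 0.158     ]
topD [0.52538278 0.09301408 0.158     ] [0.49862449 0.06240841 0.158     ]
0.1 wing pred [0.50641892 0.08668308] 154.32263870506742 press [0.52536452 0.12481473] 127.94004331984358 yaw -0.4611221535440491
0 wing pred [0.5047195  0.08326267] 138.0 press [0.5247424  0.12356259] 116.0 yaw -0.4611221535440491
```

The pose agrees between the two views: unit centre is (0.534,0.141), yaw −0.46. The wing triangulates to 1 mm of the prediction in xy, at (0.506,0.087), z about 0.152. The wing azimuth is about 43°, so it is about 1.2 rad from the stop. I'll move towards it, raising and spinning.

Call:
jog_arm:
  motion:
    - {"x":30,"y":-24,"z":-20,"spin":-10}
    - {"x":75,"y":-60,"z":-40,"spin":-20}
    - {"x":120,"y":-96,"z":-60,"spin":-30}
    - {"x":166,"y":-132,"z":-60,"spin":-40}
    - {"x":212,"y":-168,"z":-60,"spin":-50}
    - {"x":258,"y":-205,"z":-60,"spin":-60}
    - {"x":304,"y":-242,"z":-60,"spin":-70}
    - {"x":350,"y":-278,"z":-60,"spin":-80}

```text
validation failed for argument at $.mo...
```

```bash
cat >> h.py <<'E'
def to(x,y,z,az=None):
    from scipy.spatial.transform import Rotation as Ro
    o=readout.get_obs();M=Ro.from_quat(o['tool_rot']).as_matrix();a=np.degrees(np.arctan2(M[1,0],M[0,0]))
    print('q',o['joint_pos'].round(3) if hasattr(o['joint_pos'],'round') else o['joint_pos'],'pos',o['eef_pos'],'az',a,'t',o['clock'])
    print('shift mm',(M.T@(np.array([x,y,z])-o['eef_pos'])*1000).round(1),'spin',None if az is None else (a-az))
E
python3 -c "
from h import *
to(.506,.087,.23,43+180)"
```

```text
q [-1.208  0.241  0.004  1.335  0.     1.571] pos [ 0.1771992  -0.46684135  0.19198015] az 20.78541518927558 t 0.1
shift mm [ 503.9 -401.2  -37.2] spin -202.21458481072443
```

The jog call was refused at validation and the arm hasn't moved. Every row may need all five keys, so I'll try it with "fingers" included.

Call:
jog_arm:
  motion:
    - {"x":30,"y":-24,"z":-20,"spin":-10,"fingers":-1}
    - {"x":75,"y":-60,"z":-40,"spin":-20,"fingers":-1}
    - {"x":120,"y":-96,"z":-60,"spin":-30,"fingers":-1}
    - {"x":166,"y":-132,"z":-60,"spin":-40,"fingers":-1}
    - {"x":212,"y":-168,"z":-60,"spin":-50,"fingers":-1}
    - {"x":258,"y":-205,"z":-60,"spin":-60,"fingers":-1}
    - {"x":304,"y":-242,"z":-60,"spin":-70,"fingers":-1}
    - {"x":350,"y":-278,"z":-60,"spin":-80,"fingers":-1}

```text
clock: 1.1
eef_pos: [0.4065, -0.0815, 0.2527]
tool_rot: [0.635, 0.772, -0.0, 0.0]
ft_force: [0.5, -0.9, 0.4]
grip_width: 0.0851
grasp_force: 0.0
```

```bash
python3 -c "
from h import *
to(.506,.087,.23,43+180)"
```

```text
q [-0.198  0.05  -0.065  1.455 -0.     1.179] pos [ 0.40646811 -0.08150494  0.25265159] az 101.12374097984903 t 1.1
shift mm [146.1 130.2  22.6] spin -121.87625902015097
```

Call:
jog_arm:
  motion:
    - {"x":35,"y":31,"z":0,"spin":-10.5,"fingers":-1}
    - {"x":73,"y":65,"z":0,"spin":-21,"fingers":-1}
    - {"x":110,"y":98,"z":0,"spin":-31.5,"fingers":-1}
    - {"x":146,"y":130,"z":0,"spin":-42,"fingers":-1}
    - {"x":146,"y":130,"z":0,"spin":-52.5,"fingers":-1}
    - {"x":146,"y":130,"z":0,"spin":-63,"fingers":-1}
    - {"x":146,"y":130,"z":0,"spin":-73.5,"fingers":-1}
    - {"x":146,"y":130,"z":0,"spin":-84,"fingers":-1}

```text
clock: 2.1
eef_pos: [0.506, 0.0845, 0.2522]
tool_rot: [-0.045, 0.999, -0.0, -0.001]
ft_force: [1.7, -0.3, -0.3]
grip_width: 0.0855
grasp_force: 0.0
```

Call:
jog_arm:
  motion:
    - {"x":0,"y":0,"z":0,"spin":-10.5,"fingers":-1}
    - {"x":0,"y":0,"z":0,"spin":-21,"fingers":-1}
    - {"x":0,"y":0,"z":0,"spin":-31.5,"fingers":-1}
    - {"x":0,"y":0,"z":0,"spin":-37,"fingers":-1}
    - {"x":0,"y":0,"z":0,"spin":-37,"fingers":-1}

```text
clock: 2.72
eef_pos: [0.5061, 0.0844, 0.2523]
tool_rot: [-0.356, 0.934, 0.0, -0.001]
ft_force: [0.4, -0.5, -0.2]
grip_width: 0.0856
grasp_force: 0.0
```

```bash
python3 -c "
from h import *
c=shot('wrist','w1.png');print(c['K'],c['rvec'],c['tvec'])
to(.506,.087,.15,43+180)"
```

```text
[[297.31863964   0.         259.47948851]
 [  0.         297.31863964 186.43069457]
 [  0.           0.           1.        ]] [-1.22187601 -2.72822881 -0.41846473] [ 0.27336775 -0.47067694  0.30677459]
q [ 0.165  0.251  0.173  1.493  0.    -0.562] pos [0.5061417  0.08437083 0.25240187] az -138.3089655856812 t 2.775
shift mm [ -1.7   2.  102.4] spin -361.3089655856812
```

View pics/w1.png

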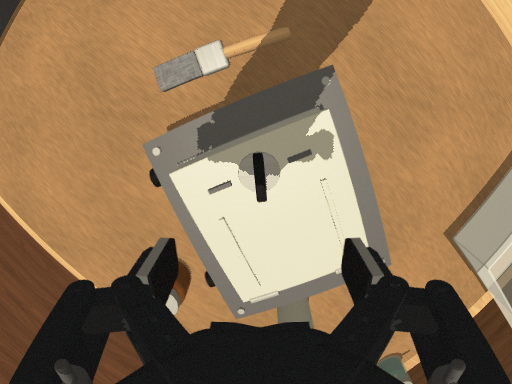

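The wrist view shows the wing from (259,153) to (263,201) and the pointer ribs at (220,187) and (300,156). The wing is about 65–70° from the ribs. I'll turn these pixels into points.

```bash
python3 - <<'E'
from h import *
c=np.load('pics/w1.npz');K=c['K'];R=cv2.Rodrigues(c['rvec'])[0];C=-R.T@c['tvec']
def pt(u,z):
    v=np.array([(u[0]-K[0,2]),(u[1]-K[1,2])])/K[0,0];r=np.hypot(*v)
    d=R.T@np.r_[v/r*np.sin(r),np.cos(r)] if r>0 else R.T@[0,0,1.]
    return C+d*(z-C[2])/d[2]
m=(c['pixels'].max(2)<45).astype(np.uint8);m[:140]=0;m[215:]=0;m[:,:240]=0;m[:,285:]=0
(x,y),s,a=cv2.minAreaRect(np.argwhere(m)[:,::-1].astype(np.float32));b=cv2.boxPoints(((x,y),s,a));print(m.sum(),(x,y),s,a)
i=np.argsort(b[:,1]);p,q=b[i[:2]].mean(0),b[i[2:]].mean(0)
for z in(.155,.167):
    P,Q=pt(p,z),pt(q,z);d=P-Q;print('wing',(P+Q)/2,np.linalg.norm(d),np.degrees(np.arctan2(d[1],d[0])))
r1,r2=pt((220,187),.136),pt((300,156),.136);d=r2-r1;print('ribs',(r1+r2)/2,np.linalg.norm(d),np.degrees(np.arctan2(d[1],d[0])))
E
```

```text
467 (259.1241455078125, 176.48968505859375) (47.668113708496094, 10.131549835205078) 85.2363510131836
wing [0.50685061 0.08544342 0.155     ] 0.048180483479226564 -133.67321184844633
wing [0.50434832 0.08321361 0.167     ] 0.04610358233365062 -133.67321184844627
ribs [0.50630887 0.08531816 0.136     ] 0.08962212984865686 153.57544831767783
```

Wing azimuth is 46.3° and the ribs are at −26.4°, so it must turn about 73° clockwise. The measured rib spacing is 89.6 mm against 90 mm given, which fits. Next I descend around the wing and close loosely.

Call:
jog_arm:
  motion:
    - {"x":-1,"y":1,"z":40,"spin":-4.5,"fingers":-0.5}
    - {"x":-1,"y":1,"z":80,"spin":-4.5,"fingers":-0.2}
    - {"x":-1,"y":1,"z":106,"spin":-4.5,"fingers":0.2}
    - {"x":-1,"y":1,"z":106,"spin":-4.5,"fingers":0.65}
    - {"x":-1,"y":1,"z":106,"spin":-4.5,"fingers":0.65}
    - {"x":-1,"y":1,"z":106,"spin":-4.5,"fingers":0.65}
    - {"x":-1,"y":1,"z":106,"spin":-4.5,"fingers":0.65}

```text
clock: 3.65
eef_pos: [0.5073, 0.086, 0.148]
tool_rot: [-0.393, 0.92, -0.0, 0.001]
ft_force: [-0.4, -0.4, 0.3]
grip_width: 0.0149
grasp_force: 0.0
```

```bash
python3 -c "
from h import *
to(.506,.086,.146,-133.7);o=readout.get_obs();print(o['ft_force'],o['ft_torque'],o['grip_width'])"
```

```text
q [ 0.168  0.291 -0.046  1.231  0.    -0.64 ] pos [0.50728955 0.08596679 0.14797516] az -133.72327432446156 t 3.65
shift mm [0.9 1.  2. ] spin -0.02327432446156763
[-0.40677317 -0.44272444  0.27193001] [-0.00706665  0.01457633 -0.01510796] 0.014949231583286992
```

Call:
jog_arm:
  motion:
    - {"x":0,"y":0,"z":0,"spin":10,"fingers":0.65}
    - {"x":0,"y":0,"z":0,"spin":20,"fingers":0.65}
    - {"x":0,"y":0,"z":0,"spin":30,"fingers":0.65}
    - {"x":0,"y":0,"z":0,"spin":40,"fingers":0.65}
    - {"x":0,"y":0,"z":0,"spin":50,"fingers":0.65}
    - {"x":0,"y":0,"z":0,"spin":60,"fingers":0.65}
    - {"x":0,"y":0,"z":0,"spin":67,"fingers":0.65}
    - {"x":0,"y":0,"z":0,"spin":73,"fingers":0.65}

```text
clock: 4.65
eef_pos: [0.5068, 0.0859, 0.1474]
tool_rot: [0.233, 0.973, 0.0, 0.001]
ft_force: [-0.4, 0.1, 0.8]
grip_width: 0.0147
grasp_force: 0.0
```

```bash
python3 -c "
from h import *
to(.506,.086,.146,-206.4);o=readout.get_obs();print(o['ft_force'],o['ft_torque'],o['grip_width'])"
```

```text
q [ 0.168  0.291 -0.047  1.231  0.     0.638] pos [0.50681298 0.08585647 0.14742935] az 153.07069151500218 t 4.65
shift mm [ 0.8 -0.2  1.4] spin 359.47069151500216
[-0.42154655  0.06572019  0.82119186] [ 0.01369318  0.00860828 -0.02779034] 0.014741822302425546
```

Call:
jog_arm:
  motion:
    - {"x":0,"y":0,"z":0,"spin":4,"fingers":0.65}
    - {"x":0,"y":0,"z":0,"spin":8,"fingers":0.65}
    - {"x":0,"y":0,"z":0,"spin":8,"fingers":0.65}

```text
clock: 5.03
eef_pos: [0.5068, 0.0859, 0.1474]
tool_rot: [0.298, 0.955, 0.0, 0.0]
ft_force: [-0.2, 0.7, 0.6]
grip_width: 0.0152
grasp_force: 0.0
```

```bash
python3 -c "
from h import *
to(.506,.086,.146,-206.4);o=readout.get_obs();print(o['ft_force'],o['ft_torque'],o['grip_width'])"
```

```text
q [ 0.168  0.291 -0.047  1.231 -0.     0.773] pos [0.50678583 0.08586798 0.14736248] az 145.3294548882442 t 5.025
shift mm [ 0.7 -0.3  1.4] spin 351.72945488824416
[-0.22511159  0.69484872  0.64110389] [ 0.01052005 -0.00756821  0.04871762] 0.015221845692277056
```

Call:
jog_arm:
  motion:
    - {"x":0,"y":0,"z":0,"spin":3,"fingers":0.65}
    - {"x":0,"y":0,"z":0,"spin":4,"fingers":0.65}
    - {"x":0,"y":0,"z":0,"spin":4,"fingers":0.65}

```text
clock: 5.4
eef_pos: [0.5065, 0.0858, 0.147]
tool_rot: [0.331, 0.944, 0.0, 0.0]
ft_force: [-0.6, -0.2, 0.2]
grip_width: 0.0146
grasp_force: 0.0
```

```bash
python3 -c "
from h import *
to(.506,.086,.146,-206.4);o=readout.get_obs();print(o['ft_force'],o['ft_torque'],o['grip_width'])"
```

```text
q [ 0.168  0.292 -0.048  1.231  0.     0.843] pos [0.50653445 0.08584616 0.14695908] az 141.33921850787036 t 5.4
shift mm [ 0.5 -0.2  1. ] spin 347.73921850787036
[-0.63343849 -0.15989632  0.20840847] [ 0.01312577 -0.03609794 -0.02643468] 0.014608374016753592
```

Call:
jog_arm:
  motion:
    - {"x":0,"y":0,"z":0,"spin":2,"fingers":0.65}
    - {"x":0,"y":0,"z":0,"spin":3,"fingers":0.65}
    - {"x":0,"y":0,"z":0,"spin":3,"fingers":0.65}

```text
clock: 5.78
eef_pos: [0.5065, 0.0859, 0.1468]
tool_rot: [0.356, 0.934, 0.0, -0.0]
ft_force: [-0.1, 0.6, -0.7]
grip_width: 0.015
grasp_force: 0.0
```

```bash
python3 -c "
from h import *
to(.506,.086,.146,-206.4);o=readout.get_obs();print(o['ft_force'],o['ft_torque'],o['grip_width'])
shot('wrist','w2.png');cv2.imwrite('pics/w2c.png',cv2.resize(cv2.imread('pics/w2.png')[100:260,150:360],(630,480)))"
```

```text
q [ 0.168  0.292 -0.048  1.231  0.     0.896] pos [0.50645719 0.08585833 0.14679429] az 138.28609925697012 t 5.775
shift mm [ 0.4 -0.2  0.8] spin 344.6860992569701
[-0.0769768   0.59273948 -0.67203442] [-0.01080284  0.02118896  0.04654198] 0.01497130739120098
```

View pics/w2.png

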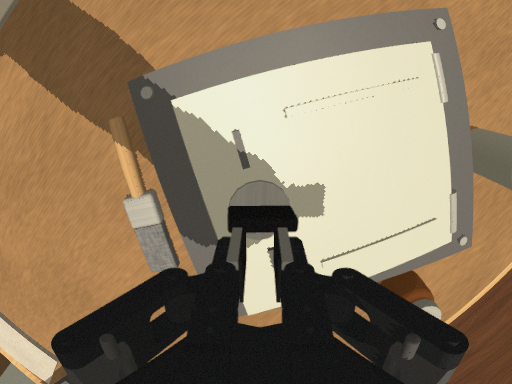

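The view shows the disc at (261,210), ribs at (241,148) and (272,258), and a black bar from (230,215) to (297,222) that could be either the wing or the fingertips. I'll project the wing for both hypotheses and compare.

```bash
python3 - <<'E'
from h import *
c=np.load('pics/w2.npz');K=c['K'];R=cv2.Rodrigues(c['rvec'])[0];t=c['tvec']
print('cam',-R.T@t)
def pr(X):
    v=R@np.array(X)+t;r=np.arctan2(np.hypot(v[0],v[1]),v[2]);return (K[:2,2]+K[0,0]*r*v[:2]/np.hypot(v[0],v[1])).round().astype(int)
im=cv2.resize(c['pixels'][100:260,160:360,::-1].copy(),(800,640),interpolation=cv2.INTER_CUBIC)[:600]
for az,col in((-26.4,(0,255,0)),(46.3,(0,0,255)),(-41.7,(255,0,0))):
    u=np.array([np.cos(np.radians(az)),np.sin(np.radians(az)),0]);n=np.array([-u[1],u[0],0]);
    for z in(.167,.141):
        q=[pr(np.array([.5065 ,.0865,z])+s*.022*u+w*.005*n) for s,w in((1,1),(1,-1),(-1,-1),(-1,1))]
        print(az,z,[list(map(int,p)) for p in q])
        cv2.polylines(im,[((np.array(q)-[160,100])*4).astype(np.int32)],True,col,1)
print('tcp',pr([.5065,.0859,.1468]))
cv2.imwrite('pics/w2d.png',im)
E
```

```text
cam [0.448979   0.13724646 0.32778701]
-26.4 0.167 [[277, 257], [262, 260], [242, 197], [258, 193]]
-26.4 0.141 [[275, 238], [261, 241], [244, 184], [258, 180]]
46.3 0.167 [[297, 222], [296, 237], [223, 234], [223, 219]]
46.3 0.141 [[293, 206], [292, 219], [228, 217], [228, 204]]
-41.7 0.167 [[268, 260], [252, 260], [251, 193], [269, 193]]
-41.7 0.141 [[267, 240], [253, 240], [252, 181], [268, 181]]
tcp [259 216]
```

View pics/w2d.png

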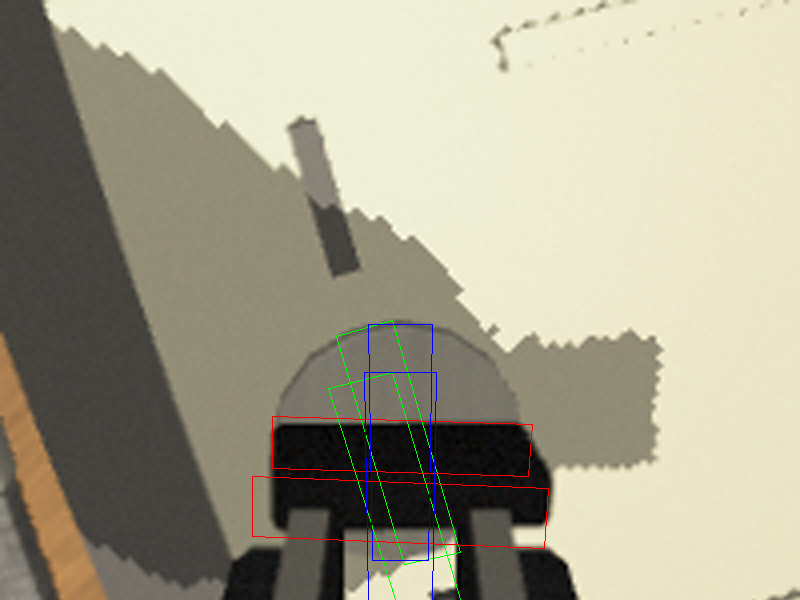

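The projection doesn't show the wing along the ribs (green), so I don't trust the turn. I'll look from outside.

```bash
python3 - <<'E'
from h import *
a=shot('scene','s2.png')['pixels'];b=shot('side','d2.png')['pixels']
f=lambda i:cv2.resize(i,(400,480),interpolation=cv2.INTER_CUBIC)
cv2.imwrite('pics/c2.png',np.hstack([f(a[90:186,215:295]),f(b[150:246,250:330])])[:,:,::-1])
E
```

```text
(no output)
```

View pics/c2.png

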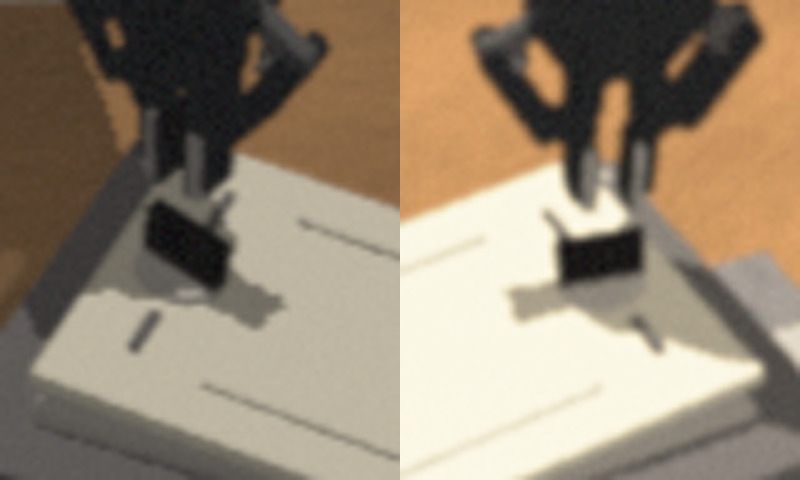

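The wing is still across the ribs: scene-half crop (147,205)–(228,285). The fingertips are at (158,180) and (193,197), visibly above it, so they never straddled it. I'll triangulate the tips against the reported TCP.

```bash
python3 - <<'E'
from h import *
A=cam('pics/s2.npz');B=cam('pics/d2.npz')
a=lambda x,y:(215+(x-2)/5,90+(y-2)/5)
b=lambda x,y:(250+(x-402)/5,150+(y-2)/5)
print('tips',tri(A,a(176,190),B,b(612,203)))
print('wing',tri(A,a(188,245),B,b(601,258)))
for n,c,f in(('A',A,'scene'),('B',B,'side')):
    p=c[0]@(c[1]@np.array([.5065,.0859,.1468])+c[2]);print(n,'eef px',p[:2]/p[2])
to(.506,.086,.14)
E
```

```text
tips [0.50467711 0.08194193 0.18083858]
wing [0.50552782 0.08725328 0.14950455]
A eef px [251.47284083 139.68904102]
B eef px [289.49826575 201.75686189]
q [ 0.168  0.292 -0.048  1.231  0.     0.896] pos [0.50649527 0.08583255 0.14681048] az 138.29527294344484 t 5.925
shift mm [ 0.5 -0.2  6.8] spin None
```

The tips are really at z≈0.181 while the readout says 0.147. The tool stands about 34 mm higher than reported, which explains the miss, so from here I go by the images. I'll spin back, open, and descend in stages.

Call:
jog_arm:
  motion:
    - {"x":0,"y":0,"z":0,"spin":-10.5,"fingers":0}
    - {"x":0,"y":0,"z":0,"spin":-21,"fingers":-0.3}
    - {"x":0,"y":0,"z":0,"spin":-31.5,"fingers":-0.3}
    - {"x":0,"y":0,"z":0,"spin":-42,"fingers":-0.3}
    - {"x":0,"y":0,"z":0,"spin":-52.5,"fingers":-0.3}
    - {"x":0,"y":0,"z":0,"spin":-63,"fingers":-0.3}
    - {"x":0,"y":0,"z":0,"spin":-73.5,"fingers":-0.3}
    - {"x":0,"y":0,"z":0,"spin":-84,"fingers":-0.3}

```text
clock: 6.92
eef_pos: [0.5065, 0.0858, 0.1468]
tool_rot: [-0.364, 0.932, 0.0, -0.0]
ft_force: [0.2, 0.6, -0.1]
grip_width: 0.0557
grasp_force: 0.0
```

Call:
jog_arm:
  motion:
    - {"x":0,"y":0,"z":5,"spin":-4,"fingers":-0.3}
    - {"x":0,"y":0,"z":12,"spin":-4,"fingers":-0.3}
    - {"x":0,"y":0,"z":20,"spin":-4,"fingers":-0.3}
    - {"x":0,"y":0,"z":28,"spin":-4,"fingers":-0.3}
    - {"x":0,"y":0,"z":28,"spin":-4,"fingers":-0.3}

```text
clock: 7.55
eef_pos: [0.5057, 0.0857, 0.1178]
tool_rot: [-0.393, 0.92, 0.0, -0.001]
ft_force: [0.4, 0.7, -0.5]
grip_width: 0.0553
grasp_force: 0.0
```

```bash
python3 - <<'E'
from h import *
to(.506,.086,.114,-133.7);o=readout.get_obs();print(o['ft_force'],o['ft_torque'],o['grip_width'])
a=shot('scene','s3.png')['pixels'];b=shot('side','d3.png')['pixels']
f=lambda i:cv2.resize(i,(400,480),interpolation=cv2.INTER_CUBIC)
cv2.imwrite('pics/c3.png',np.hstack([f(a[90:186,215:295]),f(b[150:246,250:330])])[:,:,::-1])
E
```

```text
q [ 0.168  0.313 -0.098  1.162  0.    -0.64 ] pos [0.50568735 0.08570312 0.11780011] az -133.72686990476382 t 7.55
shift mm [-0.4 -0.   3.8] spin -0.02686990476382789
[ 0.37707494  0.66102541 -0.51364588] [ 1.90183062e-02  3.00885834e-05 -4.13633707e-02] 0.055263565897552935
```

View pics/c3.png

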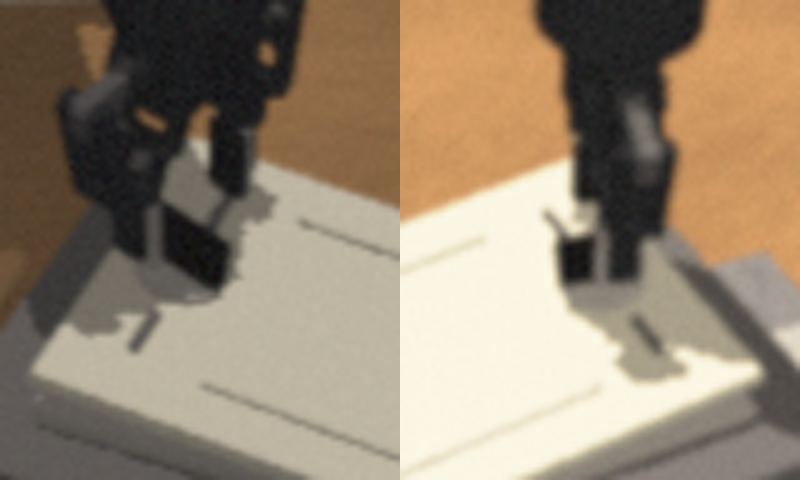

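Now the fingers straddle the wing: tips at (135,258) and (232,195) in the scene half, wing between them. I'll close loosely and turn.

Call:
jog_arm:
  motion:
    - {"x":0,"y":0,"z":3,"spin":0,"fingers":0.3}
    - {"x":0,"y":0,"z":3,"spin":0,"fingers":0.65}
    - {"x":0,"y":0,"z":3,"spin":0,"fingers":0.65}
    - {"x":0,"y":0,"z":3,"spin":0,"fingers":0.65}
    - {"x":0,"y":0,"z":3,"spin":0,"fingers":0.65}

```text
clock: 8.28
eef_pos: [0.5065, 0.0858, 0.1159]
tool_rot: [-0.393, 0.92, -0.0, 0.0]
ft_force: [0.9, 0.5, -0.3]
grip_width: 0.0151
grasp_force: 0.0
```

Call:
jog_arm:
  motion:
    - {"x":0,"y":0,"z":0,"spin":10,"fingers":0.65}
    - {"x":0,"y":0,"z":0,"spin":20,"fingers":0.65}
    - {"x":0,"y":0,"z":0,"spin":30,"fingers":0.65}

```text
clock: 8.65
eef_pos: [0.507, 0.0859, 0.1159]
tool_rot: [-0.139, 0.99, 0.0, 0.001]
ft_force: [0.2, 0.3, -1.4]
grip_width: 0.0148
grasp_force: 2.6
```

```bash
python3 -c "
from h import *
to(.506,.086,.114,-133.7);o=readout.get_obs();print(o['ft_force'],o['ft_torque'],o['grip_width'])"
```

```text
q [ 0.168  0.314 -0.101  1.155 -0.    -0.111] pos [0.50701037 0.08591107 0.1159167 ] az -164.0315440259749 t 8.65
shift mm [0.9 0.4 1.9] spin -30.33154402597492
[ 0.23375232  0.32326675 -1.35536752] [ 0.0084531  -0.21141497  0.03034476] 0.014783385737171556
```

Call:
jog_arm:
  motion:
    - {"x":0,"y":0,"z":0,"spin":10,"fingers":0.65}
    - {"x":0,"y":0,"z":0,"spin":20,"fingers":0.65}
    - {"x":0,"y":0,"z":0,"spin":30,"fingers":0.65}
    - {"x":0,"y":0,"z":0,"spin":40,"fingers":0.65}
    - {"x":0,"y":0,"z":0,"spin":46,"fingers":0.65}
    - {"x":0,"y":0,"z":0,"spin":51,"fingers":0.65}
    - {"x":0,"y":0,"z":0,"spin":51,"fingers":0.65}

```text
clock: 9.52
eef_pos: [0.5068, 0.0871, 0.1162]
tool_rot: [0.297, 0.955, 0.001, 0.0]
ft_force: [-0.4, 4.1, 0.7]
grip_width: 0.0152
grasp_force: 2.1
```

```bash
python3 -c "
from h import *
to(.506,.086,.114,-206.4);o=readout.get_obs();print(o['ft_force'],o['ft_torque'],o['grip_width'],o['grasp_force'])"
```

```text
q [ 0.169  0.314 -0.101  1.155  0.002  0.773] pos [0.50684946 0.08705468 0.11622136] az 145.39641543128093 t 9.525
shift mm [ 0.1 -1.4  2.2] spin 351.79641543128093
[-0.36453191  4.11597576  0.66245736] [ 0.9082562  -0.04800392 -0.01809909] 0.015236641719217757 2.1150011598183482
```

Call:
jog_arm:
  motion:
    - {"x":0,"y":0,"z":0,"spin":2,"fingers":0.65}
    - {"x":0,"y":0,"z":0,"spin":4,"fingers":0.65}
    - {"x":0,"y":0,"z":0,"spin":4,"fingers":0.65}

```text
clock: 9.9
eef_pos: [0.5068, 0.087, 0.1161]
tool_rot: [0.331, 0.944, 0.001, 0.0]
ft_force: [0.4, 6.1, 1.9]
grip_width: 0.0148
grasp_force: 2.5
```

```bash
python3 -c "
from h import *
to(.506,.086,.114,-206.4);o=readout.get_obs();print(o['ft_force'],o['ft_torque'],o['grip_width'],o['grasp_force'])"
```

```text
q [ 0.169  0.314 -0.101  1.155  0.002  0.844] pos [0.50684745 0.08697709 0.1161338 ] az 141.31495027357747 t 9.9
shift mm [ 0.  -1.3  2.1] spin 347.7149502735775
[0.39952968 6.13596422 1.90635073] [ 1.14703896 -0.06158691  0.06496   ] 0.014770121962950872 2.508277245742647
```

There is a side force of 6 N in +y, so the grip sits a few mm too far −y. I'll centre it by 3 mm and turn a little further.

Call:
jog_arm:
  motion:
    - {"x":2,"y":2.5,"z":0,"spin":0,"fingers":0.65}
    - {"x":2,"y":2.5,"z":0,"spin":3,"fingers":0.65}
    - {"x":2,"y":2.5,"z":0,"spin":3,"fingers":0.65}

```text
clock: 10.28
eef_pos: [0.5068, 0.0876, 0.116]
tool_rot: [0.356, 0.934, -0.001, 0.001]
ft_force: [1.2, -3.4, 3.0]
grip_width: 0.0146
grasp_force: 7.7
```

```bash
python3 -c "
from h import *
to(.506,.086,.114,-206.4);o=readout.get_obs();print(o['ft_force'],o['ft_torque'],o['grip_width'],o['grasp_force'])"
```

```text
q [ 0.173  0.315 -0.1    1.156 -0.003  0.901] pos [0.50679637 0.08755438 0.11602939] az 138.28230061235655 t 10.275
shift mm [-0.4 -1.7  2. ] spin 344.6823006123566
[ 1.18666353 -3.43940988  2.96481653] [-0.69478385 -0.11238333  0.26960655] 0.014644363089290504 7.702841158316005
```

Call:
jog_arm:
  motion:
    - {"x":0,"y":0,"z":0,"spin":3,"fingers":0.65}
    - {"x":0,"y":0,"z":0,"spin":5,"fingers":0.65}
    - {"x":0,"y":0,"z":0,"spin":5,"fingers":0.65}

```text
clock: 10.65
eef_pos: [0.5069, 0.0876, 0.1161]
tool_rot: [0.396, 0.918, -0.001, 0.001]
ft_force: [0.2, -6.1, 3.7]
grip_width: 0.0154
grasp_force: 26.9
```

```bash
python3 -c "
from h import *
to(.506,.086,.114,-206.4);o=readout.get_obs();print(o['ft_force'],o['ft_torque'],o['grip_width'],o['grasp_force'])"
```

```text
q [ 0.173  0.315 -0.1    1.156 -0.003  0.988] pos [0.5068706  0.08755916 0.11609944] az 133.31384602184997 t 10.65
shift mm [-0.5 -1.7  2.1] spin 339.71384602185
[ 0.17540867 -6.07805836  3.68606313] [-1.17664091 -0.17768544  0.80811695] 0.01535992617169924 26.94788385531865
```

The torque rose to 0.8 N m against the 0.06 friction, so the fastener is on its stop. I'll back off the twist while opening, lift, and check alignment from above.

Call:
jog_arm:
  motion:
    - {"x":0,"y":0,"z":0,"spin":-5,"fingers":0.4}
    - {"x":0,"y":0,"z":0,"spin":-12,"fingers":0}
    - {"x":0,"y":0,"z":0,"spin":-20,"fingers":-0.3}
    - {"x":0,"y":0,"z":-5,"spin":-20,"fingers":-0.3}
    - {"x":0,"y":0,"z":-35,"spin":-20,"fingers":-0.3}
    - {"x":0,"y":0,"z":-75,"spin":-20,"fingers":-0.3}
    - {"x":0,"y":0,"z":-75,"spin":-20,"fingers":-0.3}

```text
clock: 11.52
eef_pos: [0.5087, 0.0897, 0.1943]
tool_rot: [0.232, 0.973, 0.002, 0.003]
ft_force: [0.5, -0.4, -0.0]
grip_width: 0.0552
grasp_force: 0.0
```

```bash
python3 -c "
from h import *
to(.5247,.1246,.18,153.6);o=readout.get_obs();print(o['ft_force'])
shot('wrist','w4.png')"
```

```text
q [1.740e-01 2.670e-01 4.400e-02 1.341e+00 1.000e-03 6.430e-01] pos [0.50868776 0.08972848 0.1943336 ] az 153.14250262506292 t 11.525
shift mm [ 1.5 38.3 14.5] spin -0.457497374937077
[ 0.46641949 -0.43397127 -0.00476899]
```

View pics/w4.png

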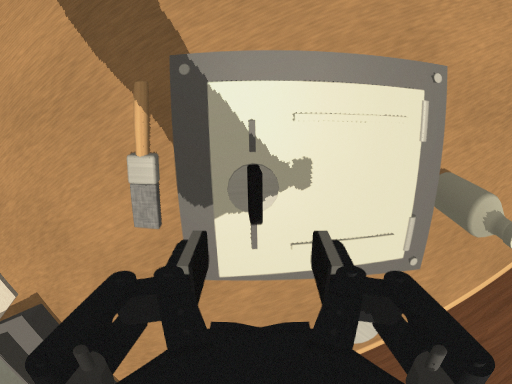

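The wing at (255,165)–(257,222) is in line with the ribs at (252,135) and (254,237). Next I shut the fingers, move 38 mm to the press spot, spin 90° so the knuckles clear the wing, and come down close above the hatch.

Call:
jog_arm:
  motion:
    - {"x":0,"y":10,"z":0,"spin":-10,"fingers":1}
    - {"x":1,"y":25,"z":0,"spin":-20,"fingers":1}
    - {"x":1,"y":38,"z":0,"spin":-30,"fingers":1}
    - {"x":1,"y":38,"z":0,"spin":-40,"fingers":1}
    - {"x":1,"y":38,"z":0,"spin":-50,"fingers":1}
    - {"x":1,"y":38,"z":10,"spin":-60,"fingers":1}
    - {"x":1,"y":38,"z":30,"spin":-70,"fingers":1}
    - {"x":1,"y":38,"z":50,"spin":-80,"fingers":1}

```text
clock: 12.58
eef_pos: [0.5215, 0.1234, 0.1388]
tool_rot: [-0.45, 0.893, 0.001, -0.001]
ft_force: [0.3, -0.4, -0.9]
grip_width: 0.0002
grasp_force: 0.0
```

Call:
jog_arm:
  motion:
    - {"x":0,"y":0,"z":15,"spin":-10,"fingers":1}
    - {"x":0,"y":0,"z":30,"spin":-10,"fingers":1}
    - {"x":0,"y":0,"z":35,"spin":-10,"fingers":1}
    - {"x":0,"y":0,"z":35,"spin":-10,"fingers":1}

```text
clock: 13.08
eef_pos: [0.5223, 0.1234, 0.1053]
tool_rot: [-0.524, 0.852, 0.0, -0.0]
ft_force: [-0.2, -0.4, 0.1]
grip_width: 0.0003
grasp_force: 0.0
```

```bash
python3 -c "
from h import *
to(.5247,.1246,.094);o=readout.get_obs();print(o['ft_force'],o['grip_width'])"
```

```text
q [ 0.232  0.366 -0.055  1.151  0.    -0.871] pos [0.5222979  0.12335116 0.10534834] az -116.81164596008576 t 13.075
shift mm [-2.2 -1.6 11.3] spin None
[-0.20967557 -0.38502575  0.11871453] 0.0002615956463307495
```

Now I press down in small steps, watching the force.

Call:
jog_arm:
  motion:
    - {"x":-2,"y":-1,"z":4,"spin":0,"fingers":1}
    - {"x":-2,"y":-1,"z":8,"spin":0,"fingers":1}
    - {"x":-2,"y":-1,"z":12,"spin":0,"fingers":1}
    - {"x":-2,"y":-1,"z":12,"spin":0,"fingers":1}

```text
clock: 13.58
eef_pos: [0.5241, 0.1247, 0.0934]
tool_rot: [-0.525, 0.851, 0.0, -0.0]
ft_force: [-0.3, 0.6, 0.1]
grip_width: -0.0001
grasp_force: 0.0
```

Call:
jog_arm:
  motion:
    - {"x":0,"y":0,"z":2,"spin":0,"fingers":1}
    - {"x":0,"y":0,"z":4,"spin":0,"fingers":1}
    - {"x":0,"y":0,"z":4,"spin":0,"fingers":1}

```text
clock: 13.95
eef_pos: [0.5246, 0.1248, 0.0903]
tool_rot: [-0.525, 0.851, -0.0, 0.0]
ft_force: [-1.5, -0.5, 3.6]
grip_width: -0.0
grasp_force: 1.8
```

Call:
jog_arm:
  motion:
    - {"x":0,"y":0,"z":2,"spin":0,"fingers":1}
    - {"x":0,"y":0,"z":4,"spin":0,"fingers":1}
    - {"x":0,"y":0,"z":4,"spin":0,"fingers":1}

```text
clock: 14.32
eef_pos: [0.5243, 0.1242, 0.0858]
tool_rot: [-0.525, 0.851, -0.0, -0.0]
ft_force: [-1.2, -2.3, 5.1]
grip_width: -0.0003
grasp_force: 2.5
```

Call:
jog_arm:
  motion:
    - {"x":0,"y":0,"z":1.5,"spin":0,"fingers":1}
    - {"x":0,"y":0,"z":3,"spin":0,"fingers":1}
    - {"x":0,"y":0,"z":3,"spin":0,"fingers":1}

```text
clock: 14.7
eef_pos: [0.5242, 0.124, 0.0829]
tool_rot: [-0.524, 0.851, -0.001, -0.001]
ft_force: [-2.9, -2.7, 5.7]
grip_width: -0.0001
grasp_force: 2.9
```

Call:
jog_arm:
  motion:
    - {"x":0,"y":0,"z":1,"spin":0,"fingers":1}
    - {"x":0,"y":0,"z":2,"spin":0,"fingers":1}
    - {"x":0,"y":0,"z":2,"spin":0,"fingers":1}

```text
clock: 15.08
eef_pos: [0.5242, 0.1238, 0.081]
tool_rot: [-0.524, 0.851, -0.001, -0.001]
ft_force: [-1.9, -2.8, 6.3]
grip_width: -0.0002
grasp_force: 3.2
```

Call:
jog_arm:
  motion:
    - {"x":0,"y":0,"z":1,"spin":0,"fingers":1}
    - {"x":0,"y":0,"z":2,"spin":0,"fingers":1}
    - {"x":0,"y":0,"z":2,"spin":0,"fingers":1}

```text
clock: 15.45
eef_pos: [0.5241, 0.1236, 0.0791]
tool_rot: [-0.524, 0.852, -0.001, -0.001]
ft_force: [-2.3, -3.1, 7.5]
grip_width: 0.0002
grasp_force: 3.5
```

Call:
jog_arm:
  motion:
    - {"x":0,"y":0,"z":1,"spin":0,"fingers":1}
    - {"x":0,"y":0,"z":2,"spin":0,"fingers":1}
    - {"x":0,"y":0,"z":2,"spin":0,"fingers":1}

```text
clock: 15.82
eef_pos: [0.524, 0.1235, 0.0776]
tool_rot: [-0.524, 0.852, -0.001, -0.001]
ft_force: [-4.1, -4.2, 8.9]
grip_width: -0.0001
grasp_force: 4.8
```

Call:
jog_arm:
  motion:
    - {"x":0,"y":0,"z":1,"spin":0,"fingers":1}
    - {"x":0,"y":0,"z":1,"spin":0,"fingers":1}

```text
clock: 16.08
eef_pos: [0.5241, 0.1236, 0.0775]
tool_rot: [-0.524, 0.852, -0.001, -0.0]
ft_force: [-6.8, -5.8, 15.1]
grip_width: -0.0003
grasp_force: 7.4
```

Call:
jog_arm:
  motion:
    - {"x":0,"y":0,"z":1,"spin":0,"fingers":1}
    - {"x":0,"y":0,"z":1,"spin":0,"fingers":1}

```text
clock: 16.32
eef_pos: [0.5242, 0.1235, 0.0775]
tool_rot: [-0.524, 0.852, -0.001, -0.0]
ft_force: [-7.9, -5.9, 20.1]
grip_width: -0.0001
grasp_force: 10.1
```

The force climbed to about 9 N after roughly 14 mm of travel, then rose to 20 N with no further motion. That is the seat; the misaligned stop would have come after about 5 mm. I'm handing it in while still pressing.

```bash
python3 -c "
from h import *
o=readout.get_obs();print(o['eef_pos'],o['ft_force'],o['clock']);print(bot.job_done())"
```

```text
[0.52416151 0.12353084 0.07750135] [-7.91859566 -5.88213196 20.11317764] 16.325
the job is handed in; nothing more can be done
None
```

The fastener is on its stop with the wing in line with the ribs, and I handed the job in at 16.3 s with the shut fingers pressing the seated hatch at about 20 N; the reply gave no verdict.

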